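Find and mark the balance point of a boom

TASK

Find and mark where the weighted boom balances: slide it along the deck of the jig, without lifting it off, until it just tips over the deck's open edge and its long end comes down on the worktop. Then set the U-shaped rider astride the tipped boom, right where it crosses the edge, and leave boom and rider standing like that.

Things in the scene. Friction and masses are not known exactly. Their poses are not given: they have to be found in the camera images.
- boom: Long part lying in the jig: aluminium bar 24 mm wide, 18 mm high, with a dark steel counterweight block (30 wide, 44 long, 22 high) as its one end; 260 mm long in all, about 0.35 kg. Origin: under the middle of its length, on its underside. z up; y along it, from the block (end face at y = -130 mm) to the bare, long end (y = +130 mm).
- boom_balance (a point): Balance point (centre of mass) of the boom, on the centre line of the bar's top face: 80 mm from the block's end face, 180 mm from the bare end. Axes as the boom's. The boom tips once this is a few mm beyond the edge and nothing holds the block down (a finger pushing on its end face can: draw back); 20 mm beyond is too far.
- jig: Balance jig: fixed dark steel deck 80 mm wide, 215 long, 32 high, bright strip along its open (fulcrum) edge. Origin: on the worktop under the middle of that edge; y points out over the edge, the way the boom slides; x along the edge. Deck: y = -215 to 0 mm. Two side guides, 5 mm high, 40 mm apart, at y = -205 to -60 mm; the boom lies between them.
- jig_edge (a point): Middle of the fulcrum edge, on the deck's surface, 32 mm above the worktop; axes as the jig's. Beyond it is open worktop: the tipped boom rests on this edge and on its bare end, about 10 degrees from level.
- rider: Small aluminium U-shaped saddle, legs down on the worktop. Origin: centre of its underside. x across (46 mm outside, 36 between the legs), y along (24 mm), 45 high: legs 14 mm high, roof 14 to 19 mm, above it a grip tab 14 (x) by 20 mm (y), from 19 to 45 mm. 80 g. Astride the boom: y along the bar, either way round, roof on its top, origin 14 mm below the bar's top face.
There are look-alikes about, which are no part of the job. Of the things like the rider, leave any that is purple; of the rest the larger one is meant.

How it is judged:
By the outcome, as a careful person would: the job done as asked, in the order asked, and still so for the second after the job is handed in, with the robot touching nothing.
It also fails if it takes over 51 s, if anything falls off the work surface, if the arm or the gripper's body presses on something with over 40 N, if the wrist force passes 120 N, or if a joint passes its speed limit or range.

ROBOT

A 7-joint arm with a two-finger parallel gripper is mounted at the origin on a cart in front of the work surface, level with it; the furniture and walls round the work are solid. World frame = base frame: x ahead of the robot, y to its left, z up, the work surface at z = 0. Lengths are in m, angles in degrees, forces in N, time in s.
With the tool pointing down it reaches from about 0.425 to 0.875 m from the base axis. Payload 4.7 kg.
Tool frame: the origin (TCP) lies at the very end of the fingers, on their centre line; the grasp point (between the pads) lies env.hold_point_z behind it (env.hold_point_z is the distance from the TCP to the grasp point, in m); z points along the fingers, y is the line along which they close (so a half turn about z gives the same grasp; the last joint's range is limited). The gripper opens to 87 mm and grips with 3 to 60 N. Pads are 19 mm wide; open, the fingers measure 117 mm over their backs; the gripper's body (75 mm by 190 mm) begins 51 mm behind the grasp point.
Start: joints at [-72.703, 18.392, -4.016, 83.108, 1.295, 78.541, -3.26], TCP at [0.185, 0.623, 0.223] pointing down, gripper open.
Joint ranges: [-163.93, 163.93], [-17.29, 119.83], [-79.2, 71.16], [3.27, 140.29], [-89.18, 269.18], [5.43, 117.66], [-154.24, 154.24]. Speed limits (degrees/s): [147.25, 147.25, 180, 180, 180, 180, 180].

INTERFACE

Orientations are given as [roll, pitch, yaw] about the fixed x, y, z axes, in that order (R = Rz(yaw) Ry(pitch) Rx(roll)).
In Python, from cell import env gives the robot as it stands.
- The arm moves only by the shell command python3 -m jog 'ROWS' [FORCE]. ROWS is JSON, a list of rows, each an object with "dp": the shift along the tool's x, y, z in cm, a list of three; "twist": the turn about the tool's z in degrees; "fingers": the opening, from 0 (shut) to 1 (fully open). A call has 1 to 8 rows; each row is the pose to reach, as a shift and turn from the pose commanded when the call began, along the tool's axes at that moment; what a row does not reach only later rows make up. A row lasts 1/8 s, in which the tool goes at most 62.5 mm and 10.7 degrees, less where a joint would pass 70% of its speed; a pose out of reach is approached as far as the arm can. A call with a gripper value outside its range is refused whole. The fingers move at their own pace and stop on an object; FORCE is the grip in N (left out, the last holds). Time passes only in rows, so rows that repeat a pose let the fingers close. It gives the time, the measured TCP pose, the force, the opening and the grip force at its end, in the units of the state.
- env.get_obs(): the state, without advancing time (a new reading comes with each control period).
- env.read_camera(name): name is "side" or "top" or "wrist"; returns a dict with "pixels" (480x640x3 uint8, blue, green, red), "depth" (480x640 float32, m along the optical axis (not along the pixel's ray), 0 where there is no reading), "fx", "fy", "cx", "cy" (pixels), "rvec" (rotation vector, rad) and "tvec" (3), from world to camera coordinates, as OpenCV has them. Camera axes: x right, y down, z forward; pixel columns grow to the right and rows downward; lengths in m; the calibration is good to about 2 mm. A picture is of the moment at which its call begins.
- env.sign_off(): hands the job in; it is judged then, once.
The state is a dict: "time_s": time; "qpos": joint angles; "joint_velocities": joint speeds; "effort": joint torques, N m; "tool_pos": TCP position; "tool_rot": TCP orientation; "force": force on the tool from outside, world axes, zero at the start; "wrist_torque": the same for the moment, N m; "grip_width": finger opening in m; "grasp_force": force on a finger pad.
Only numpy, scipy, OpenCV 4.12 (cv2) and the standard library are available. Lean on these libraries where they do the work, as an engineer would, in place of code of your own. Each camera call takes 0.05 s, during which the arm holds its last target. There are 200 camera calls.

## Working session

There is one attempt and no reset: what is moved stays moved. The work goes in short steps, Python scripts to look and compute and a shell command to move; the robot and the scene stay as the last step left them, time stands still between calls to the robot, and variables do not carry over. Pictures are saved under pics/ and viewed, at most 10 in all, crops included, and the job is handed in when it is done.

```bash
mkdir -p pics; ls; cat > h.py <<'E'
from cell import env
import numpy as np, cv2
def cam(n):
    c=env.read_camera(n); R=cv2.Rodrigues(np.array(c['rvec'],float))[0]; t=np.array(c['tvec'],float).ravel()
    d=c['depth']; v,u=np.mgrid[:480,:640]
    P=np.stack([(u-c['cx'])/c['fx']*d,(v-c['cy'])/c['fy']*d,d],-1)
    c['W']=(P-t)@R; c['W'][d==0]=np.nan
    return c
E
python3 - <<'E'
from h import *
for n in('top','side'):
    c=cam(n); cv2.imwrite(f'pics/{n}0.png',c['pixels']); np.save(f'pics/{n}0.npy',c['W']); print(n,c['tvec'],c['fx'])
o=env.get_obs(); print(o['time_s'],o['tool_pos'],o['tool_rot'],o['grip_width'],env.hold_point_z)
E
```

```text
pics
top [0.1024491  0.47407746 0.83872019] 457.6415294424217
side [-0.33167192  0.24506535  0.59915599] 543.1442186862658
0.1 [0.18441817 0.62275645 0.22155445] [-1.79898499e+02  7.85568954e-03  1.63513654e+02] 0.08711922324609422 0.0187
```

View pics/top0.png

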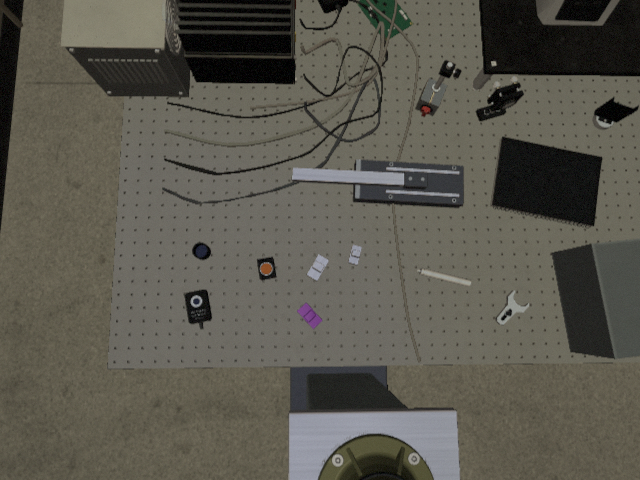

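View pics/side0.png

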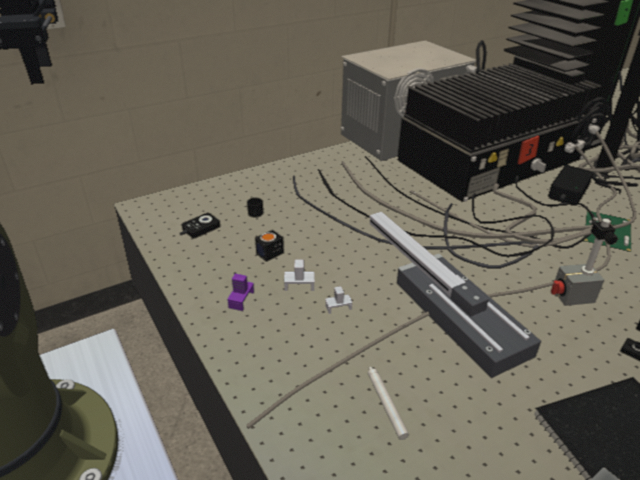

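Top view: the jig spans (355..463, 160..206), with its open edge on the left at u≈355. The boom runs from its bare end at (293,175) to the block end at (427,181). The candidate riders are at (318,267) (larger) and (355,254) (smaller), with the purple one at (310,316). The side view agrees.

```bash
python3 - <<'E'
from h import *
W=np.load('pics/top0.npy'); im=cv2.imread('pics/top0.png')
def rect(name,u0,u1,v0,v1,z0,z1):
    w=W[v0:v1,u0:u1].reshape(-1,3); w=w[(w[:,2]>z0)&(w[:,2]<z1)]
    r=cv2.minAreaRect((w[:,:2]*1000).astype(np.float32)); print(name,len(w),np.round(r[0],1),np.round(r[1],1),round(r[2],1),'z',np.round(np.percentile(w[:,2],[5,50,95]),4)); print('   ',np.round(cv2.boxPoints(r),0).tolist())
rect('boomtop',280,440,160,195,.045,.053)
rect('block',400,440,165,195,.0522,.06)
rect('boomall',280,440,160,195,.043,.06)
rect('deck',345,475,150,215,.025,.040)
for n,b in dict(big=(300,335,248,285),small=(342,368,238,270)).items():
    rect(n+' roof',*b,.010,.026); rect(n+' tab',*b,.030,.05)
print('table z',np.nanmedian(W[225:245,200:400,2]))
for u,v in [(355,160),(355,206),(463,206),(463,165),(293,170),(293,181),(427,173),(427,188)]:
    print(u,v,np.round(W[v,u],3))
W2=np.load('pics/side0.npy')
for n,(u0,u1,v0,v1) in dict(bigS=(280,318,258,290),smallS=(322,355,284,312)).items():
    w=W2[v0:v1,u0:u1].reshape(-1,3); 
    for a,b in((.008,.024),(.028,.055)):
        q=w[(w[:,2]>a)&(w[:,2]<b)]
        if len(q)>4:
            r=cv2.minAreaRect((q[:,:2]*1000).astype(np.float32)); print(n,a,len(q),np.round(r[0],1),np.round(r[1],1),round(r[2],1),q[:,2].max())
E
```

```text
boomtop 1076 [592.2  22.5] [260.3  29. ] 86.5 z [0.0471 0.0515 0.0528]
    [[570.0, -107.0], [599.0, -108.0], [615.0, 151.0], [586.0, 153.0]]
block 368 [586.5 -81.3] [53.4 30. ] 89.6 z [0.053  0.0558 0.0585]
    [[571.0, -108.0], [601.0, -108.0], [602.0, -55.0], [572.0, -54.0]]
boomall 1884 [596.2  22.2] [260.3  37.2] 86.4 z [0.0469 0.0525 0.057 ]
    [[570.0, -106.0], [607.0, -109.0], [623.0, 151.0], [586.0, 153.0]]
deck 3187 [588.2 -67.3] [232.4  81.8] 87.0 z [0.0312 0.0344 0.0388]
    [[541.0, -181.0], [623.0, -186.0], [635.0, 47.0], [553.0, 51.0]]
big roof 212 [421.2 103.9] [23.8 46. ] 59.4 z [0.0187 0.0215 0.0239]
    [[395.0, 105.0], [435.0, 82.0], [447.0, 102.0], [407.0, 126.0]]
big tab 76 [421.1 103.9] [19.7 14.3] 57.5 z [0.0377 0.0474 0.0491]
    [[410.0, 99.0], [422.0, 92.0], [432.0, 108.0], [420.0, 116.0]]
small roof 124 [446.7  31. ] [18.5 36.2] 74.0 z [0.0142 0.0169 0.0193]
    [[427.0, 27.0], [461.0, 17.0], [467.0, 35.0], [432.0, 45.0]]
small tab 52 [446.4  31.5] [15.3 11.1] 69.1 z [0.0329 0.0368 0.0396]
    [[438.0, 26.0], [449.0, 22.0], [454.0, 37.0], [444.0, 41.0]]
table z 0.0023606503104979058
355 160 [0.631 0.028 0.03 ]
355 206 [0.544 0.027 0.003]
463 206 [ 0.544 -0.192  0.004]
463 165 [ 0.631 -0.199  0.001]
293 170 [0.603 0.15  0.053]
293 181 [0.594 0.151 0.01 ]
427 173 [ 0.597 -0.108  0.055]
427 188 [ 0.573 -0.112  0.035]
bigS 0.008 320 [419.2 101.8] [26.4 45. ] 59.6 0.02383921966658571
bigS 0.028 161 [418.8 100.3] [19.8 13.6] 59.9 0.04735879957832601
smallS 0.008 235 [444.4  29.8] [21.3 36.3] 76.3 0.023851006740103032
smallS 0.028 89 [444.5  29.8] [18.6 10.8] 75.8 0.03822617622870404
```

The larger rider is at about (0.420, 0.102), with its x axis at -30°. The boom and jig are at yaw ≈ -3°, and the block end is at y ≈ -0.108. The boom has about 55 mm to slide. I'm moving above the space behind the block.

```bash
python3 -m jog '[{"dp":[-7,-7,0],"twist":10,"fingers":0},{"dp":[-14,-14,0],"twist":20,"fingers":0},{"dp":[-20,-20,0],"twist":30,"fingers":0},{"dp":[-26,-27,0],"twist":40,"fingers":0},{"dp":[-32,-33,0],"twist":50,"fingers":0},{"dp":[-38,-39,0],"twist":60,"fingers":0},{"dp":[-44,-46,0],"twist":70,"fingers":0},{"dp":[-50,-52,0],"twist":76.5,"fingers":0}]'
```

```text
time_s: 1.1
tool_pos: [0.4161, 0.178, 0.2224]
tool_rot: [180.0, -0.0, 86.8]
force: [1.5, 0.1, -0.4]
grip_width: 0.0154
grasp_force: 0.0
```

```bash
python3 -m jog '[{"dp":[-31.4,17.8,-3],"twist":0,"fingers":0},{"dp":[-31.4,17.8,-3],"twist":0,"fingers":0},{"dp":[-31.4,17.8,-3],"twist":0,"fingers":0},{"dp":[-31.4,17.8,-3],"twist":0,"fingers":0},{"dp":[-31.4,17.8,-3],"twist":0,"fingers":0},{"dp":[-31.4,17.8,-3],"twist":0,"fingers":0},{"dp":[-31.4,17.8,-3],"twist":0,"fingers":0},{"dp":[-31.4,17.8,-3],"twist":0,"fingers":0}]'
python3 - <<'E'
from h import *
c=cam('wrist'); cv2.imwrite('pics/w1.png',c['pixels']); np.save('pics/w1.npy',c['W'])
E
```

```text
time_s: 2.1
tool_pos: [0.5766, -0.142, 0.2518]
tool_rot: [-179.9, -0.0, 87.0]
force: [0.6, 0.4, -0.2]
grip_width: 0.0004
grasp_force: 0.0
```

View pics/w1.png

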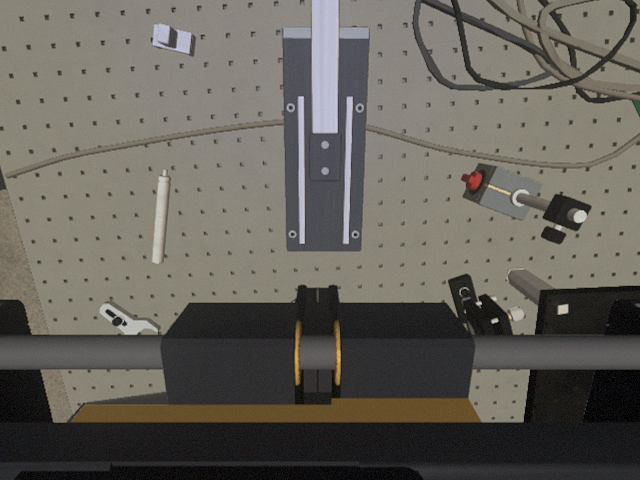

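The wrist view shows the bright edge strip at rows 28–38, the block at (309..341, 134..181) and the deck's rear end at row 250. The boom lies between the guides.

```bash
python3 - <<'E'
from h import *
W=np.load('pics/w1.npy')
for n,l in dict(edge=[(290,28),(300,29),(305,30),(350,30),(360,30)],edgeabove=[(300,24),(300,26),(300,27)],rear=[(292,248),(320,248),(355,248)],blockend=[(314,178),(325,179),(336,179)],side=[(309,140),(311,175),(338,175),(339,140)],bar=[(315,60),(337,60),(317,125),(336,125)],blkfront=[(314,137),(325,136)],guides=[(301,100),(303,240),(349,100),(346,240)]).items():
    print(n,[np.round(W[v,u]*1000,1).tolist() for u,v in l])
W=np.load('pics/top0.npy'); print('topedge',[np.round(W[v,u]*1000,1).tolist() for v in(164,200) for u in range(352,360)])
E
```

```text
edge [[560.1, 28.7, 32.6], [569.1, 27.4, 32.4], [573.6, 26.9, 30.1], [614.4, 24.3, 32.2], [623.3, 23.4, 34.0]]
edgeabove [[568.4, 39.7, -0.9], [568.3, 38.1, -1.3], [569.2, 29.2, 31.9]]
rear [[546.9, -179.8, 32.1], [576.8, -181.9, 30.3], [614.2, -183.5, 31.3]]
blockend [[574.8, -104.5, 54.3], [585.2, -106.0, 53.9], [595.8, -106.7, 52.6]]
side [[572.1, -69.5, 53.4], [572.1, -101.5, 54.6], [597.7, -102.8, 54.6], [599.9, -70.9, 54.0]]
bar [[581.3, -2.0, 51.2], [600.7, -2.8, 50.0], [580.2, -56.5, 48.6], [597.8, -57.5, 49.8]]
blkfront [[576.9, -67.0, 54.0], [587.1, -66.7, 52.2]]
guides [[566.3, -33.2, 37.6], [559.5, -170.1, 37.1], [611.5, -35.5, 36.8], [604.5, -172.6, 36.7]]
topedge [[631.6, 31.1, 4.1], [632.0, 28.9, 3.0], [629.0, 27.9, 12.0], [623.0, 28.1, 30.5], [622.1, 26.5, 33.3], [621.1, 24.9, 36.2], [621.5, 22.8, 35.0], [621.2, 20.9, 36.2], [556.7, 32.5, 3.2], [554.8, 31.4, 11.0], [554.1, 29.7, 14.2], [553.7, 27.9, 15.7], [552.9, 26.3, 19.0], [553.8, 23.9, 15.1], [554.3, 21.6, 13.3], [553.6, 20.0, 16.1]]
```

```bash
python3 -m jog '[{"dp":[0,0.65,6],"twist":0,"fingers":0},{"dp":[0,0.65,12],"twist":0,"fingers":0},{"dp":[0,0.65,17],"twist":0,"fingers":0},{"dp":[0,0.65,20],"twist":0,"fingers":0},{"dp":[0,0.65,21],"twist":0,"fingers":0},{"dp":[0.8,0.65,21],"twist":0,"fingers":0},{"dp":[1.2,0.65,21],"twist":0,"fingers":0},{"dp":[1.6,0.65,21],"twist":0,"fingers":0}]'
python3 -m jog '[{"dp":[0.3,0,0],"twist":0,"fingers":0},{"dp":[0.6,0,0],"twist":0,"fingers":0},{"dp":[0.9,0,0],"twist":0,"fingers":0},{"dp":[1.2,0,0],"twist":0,"fingers":0},{"dp":[1.5,0,0],"twist":0,"fingers":0},{"dp":[1.8,0,0],"twist":0,"fingers":0}]'
```

```text
time_s: 3.15
tool_pos: [0.5855, -0.1266, 0.044]
tool_rot: [179.9, -0.0, 87.1]
force: [0.2, -0.1, 0.7]
grip_width: 0.0007
grasp_force: 0.0
time_s: 3.9
tool_pos: [0.5854, -0.1096, 0.0426]
tool_rot: [180.0, 0.0, 87.0]
force: [-0.7, -1.8, 1.4]
grip_width: 0.0005
grasp_force: 1.2
```

```bash
python3 -m jog '[{"dp":[0.5,0,0],"twist":0,"fingers":0},{"dp":[1.0,0,0],"twist":0,"fingers":0},{"dp":[1.6,0,0],"twist":0,"fingers":0},{"dp":[2.2,0,0],"twist":0,"fingers":0},{"dp":[2.8,0,0],"twist":0,"fingers":0},{"dp":[3.4,0,0],"twist":0,"fingers":0},{"dp":[3.9,0,0],"twist":0,"fingers":0},{"dp":[4.3,0,0],"twist":0,"fingers":0}]'
python3 - <<'E'
from h import *
c=cam('wrist'); cv2.imwrite('pics/w2.png',c['pixels']); np.save('pics/w2.npy',c['W'])
c=cam('side'); cv2.imwrite('pics/s2.png',c['pixels']); np.save('pics/s2.npy',c['W'])
cv2.imwrite('pics/ws2.png',np.hstack([cv2.imread('pics/w2.png')[:400,120:520],c['pixels'][150:550,340:640]]))
c=cam('top'); np.save('pics/t2.npy',c['W'])
w=c['W'][140:210,250:420].reshape(-1,3);w=w[(w[:,2]>.043)&(w[:,2]<.056)&(w[:,1]>.03)]
print('bare end y',np.percentile(w[:,1],[95,98,99.5])); print(env.get_obs()['tool_pos'],env.get_obs()['force'])
E
```

```text
time_s: 4.9
tool_pos: [0.5876, -0.066, 0.0426]
tool_rot: [180.0, 0.0, 87.0]
force: [-1.0, -2.2, 1.6]
grip_width: 0.0004
grasp_force: 1.4Traceback (most recent call last):
  File "<stdin>", line 4, in <module>
    return _nx.concatenate(arrs, 1, dtype=dtype, casting=casting)
           ~~~~~~~~~~~~~~~^^^^^^^^^^^^^^^^^^^^^^^^^^^^^^^^^^^^^^^
ValueError: all the input array dimensions except for the concatenation axis must match exactly, but along dimension 0, the array at index 0 has size 400 and the array at index 1 has size 330
```

```bash
python3 - <<'E'
from h import *
c=cam('top'); np.save('pics/t2.npy',c['W'])
cv2.imwrite('pics/ws2.png',np.hstack([cv2.imread('pics/w2.png')[:330,120:520],cv2.imread('pics/s2.png')[150:,340:640]]))
w=c['W'][140:210,250:420].reshape(-1,3);w=w[(w[:,2]>.040)&(w[:,2]<.058)&(w[:,1]>.03)]
print('bare end y',np.percentile(w[:,1],[95,98,99.5])); print(env.get_obs()['tool_pos'],env.get_obs()['force'])
W=np.load('pics/t2.npy')
w0=np.load('pics/top0.npy')[140:210,250:420].reshape(-1,3);w0=w0[(w0[:,2]>.040)&(w0[:,2]<.058)&(w0[:,1]>.03)]
print('before',np.percentile(w0[:,1],[95,98,99.5]))
E
```

```text
bare end y [0.19737453 0.20280909 0.20516231]
[ 0.58755579 -0.06529673  0.04242972] [-0.48811936 -0.90798949  0.4559676 ]
before [0.14613126 0.14993236 0.15182027]
```

View pics/ws2.png

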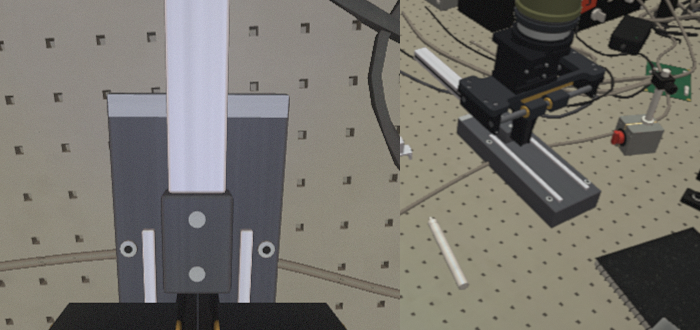

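The boom has moved 53 mm, straight, and is still level with the balance point about 3 mm short of the edge. I'll nudge it 6 mm more and draw back.

```bash
cat > chk.py <<'E'
from h import *
W=cam('top')['W'][140:215,230:430].reshape(-1,3)
w=W[(W[:,2]>.008)&(W[:,1]>.035)&(abs(W[:,0]-.598)<.04)]
for a in np.arange(.04,.22,.02):
    q=w[(w[:,1]>a)&(w[:,1]<a+.02)]; q=q[q[:,2]>np.median(q[:,2])-.006] if len(q) else q
    if len(q): print(round(a+.01,2),len(q),np.round([np.median(q[:,0]),np.median(q[:,2])],4))
print('end y',np.sort(w[:,1])[-5:]); o=env.get_obs(); print(o['time_s'],o['tool_pos'],o['tool_rot'])
E
python3 -m jog '[{"dp":[0.2,0,0],"twist":0,"fingers":0},{"dp":[0.4,0,0],"twist":0,"fingers":0},{"dp":[0.6,0,0],"twist":0,"fingers":0},{"dp":[0.6,0,0],"twist":0,"fingers":0},{"dp":[-1,0,0],"twist":0,"fingers":0},{"dp":[-2,0,0],"twist":0,"fingers":0},{"dp":[-2,0,0],"twist":0,"fingers":0},{"dp":[-2,0,0],"twist":0,"fingers":0}]'; python3 chk.py
```

```text
time_s: 6.05
tool_pos: [0.5865, -0.0861, 0.0425]
tool_rot: [-180.0, -0.0, 87.0]
force: [1.2, 1.6, 0.4]
grip_width: 0.0009
grasp_force: 0.0
0.05 141 [0.5931 0.0487]
0.07 128 [0.5939 0.0453]
0.09 140 [0.5952 0.0414]
0.11 124 [0.5963 0.0383]
0.13 122 [0.5974 0.0347]
0.15 125 [0.5983 0.0309]
0.17 136 [0.5993 0.0281]
0.19 123 [0.6001 0.0238]
0.21 66 [0.6003 0.0214]
end y [0.27317775 0.27432405 0.27443618 0.27519989 0.27659521]
6.1 [ 0.58652016 -0.08575379  0.0424717 ] [-1.79992492e+02 -3.72995790e-02  8.70312867e+01]
```

Tipped: the slope is 0.18, or about 10°, and it stays so with the finger drawn back. Next is the rider.

```bash
python3 -m jog '[{"dp":[-0.5,0,-6],"twist":0,"fingers":0},{"dp":[-0.5,0,-12],"twist":0,"fingers":0.2},{"dp":[2,-4,-15],"twist":5,"fingers":0.4},{"dp":[6,-8,-15],"twist":12,"fingers":0.4},{"dp":[10,-12,-15],"twist":20,"fingers":0.4},{"dp":[14,-15,-15],"twist":27,"fingers":0.4},{"dp":[17.9,-17.6,-15],"twist":27,"fingers":0.4},{"dp":[17.9,-17.6,-15],"twist":27,"fingers":0.4}]'
python3 - <<'E'
from h import *
c=cam('wrist'); cv2.imwrite('pics/w3.png',c['pixels']); W=c['W']; np.save('pics/w3.npy',W)
o=env.get_obs(); p=np.array(o['tool_pos']); print(p,o['tool_rot'],o['grip_width'])
for a,b in((.01,.026),(.032,.055)):
    m=(W[...,2]>a)&(W[...,2]<b)&(np.hypot(W[...,0]-.42,W[...,1]-.102)<.035)
    r=cv2.minAreaRect((W[m][:,:2]*1000).astype(np.float32)); print(m.sum(),r)
E
```

```text
time_s: 7.1
tool_pos: [0.4181, 0.1053, 0.1927]
tool_rot: [-179.9, -0.1, 60.5]
force: [-0.6, 0.1, 0.0]
grip_width: 0.0347
grasp_force: 0.0
[0.4194616  0.10303339 0.19275817] [ 1.79987495e+02 -4.27957354e-02  6.02554622e+01] 0.034967164228679355
942 ((419.916748046875, 102.49093627929688), (24.060710906982422, 45.71127700805664), 59.189300537109375)
410 ((420.2613830566406, 102.81348419189453), (19.885583877563477, 13.98351764678955), 60.55922317504883)
```

View pics/w3.png

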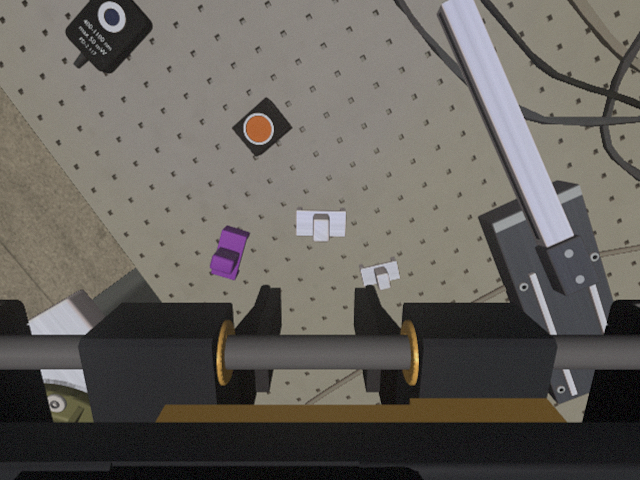

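The wrist view shows the larger aluminium rider at (321,225), squarely under the fingers, with purple at (230,252) and small at (380,275) clear of it. Descending and gripping.

```bash
python3 -m jog '[{"dp":[0,0,5],"twist":0,"fingers":0.4},{"dp":[0,0,10],"twist":0,"fingers":0.4},{"dp":[0,0,14],"twist":0,"fingers":0.4},{"dp":[0,0,16.5],"twist":0,"fingers":0.4},{"dp":[0,0,17],"twist":0,"fingers":0.4},{"dp":[0,0,17],"twist":0,"fingers":0.4},{"dp":[0,0,17],"twist":0,"fingers":0.05},{"dp":[0,0,17],"twist":0,"fingers":0.05}]' 15
python3 -m jog '[{"dp":[0,0,0],"twist":0,"fingers":0.05},{"dp":[0,0,0],"twist":0,"fingers":0.05},{"dp":[0,0,-3],"twist":0,"fingers":0.05},{"dp":[0,0,-8],"twist":0,"fingers":0.05},{"dp":[0,0,-12],"twist":0,"fingers":0.05},{"dp":[0,0,-12],"twist":0,"fingers":0.05}]'
python3 - <<'E'
from h import *
c=cam('side');cv2.imwrite('pics/s4.png',c['pixels']); c=cam('wrist'); cv2.imwrite('pics/w4.png',np.hstack([c['pixels'][180:420,150:500],cv2.imread('pics/s4.png')[100:340,200:600]])); W=c['W']
# boom and edge geometry from old wrist cloud w3
W=np.load('pics/w3.npy')
m=(abs(W[...,0]-.598)<.05)&(W[...,1]>.035)&(W[...,1]<.15)&(W[...,2]>.02)
q=W[m]; q=q[abs(q[:,2]-(.0528-.18*(q[:,1]-.028)))<.008]
for a in np.arange(.04,.16,.02):
    s=q[abs(q[:,1]-a)<.004]
    if len(s)>5: print(round(a,3),len(s),'x mid',(np.percentile(s[:,0],2)+np.percentile(s[:,0],98))/2,np.ptp(s[:,0]),'z',np.median(s[:,2]))
print(env.get_obs()['tool_pos'],env.get_obs()['tool_rot'])
for v in range(195,225,3): print(v,np.round(W[v,500]*1000,0), np.round(W[v,572]*1000,0))
E
```

```text
time_s: 8.15
tool_pos: [0.4209, 0.102, 0.0235]
tool_rot: [179.9, -0.1, 60.0]
force: [-0.7, -0.6, -0.2]
grip_width: 0.0218
grasp_force: 0.0
time_s: 8.9
tool_pos: [0.4223, 0.1025, 0.1455]
tool_rot: [179.8, -0.3, 60.0]
force: [-0.0, -0.1, -0.5]
grip_width: 0.0141
grasp_force: 15.0
0.04 322 x mid 0.5917225099478606 0.024641483989623847 z 0.047774836257714975
0.06 331 x mid 0.5929031019469115 0.024711345597559387 z 0.04425271936785308
0.08 338 x mid 0.5938435524895826 0.02443899835274621 z 0.04059448419214387
0.1 340 x mid 0.5949385662891649 0.024294800196596356 z 0.03711221347269099
0.12 339 x mid 0.595839878951276 0.02416674476740921 z 0.03349597349238207
0.14 352 x mid 0.5970001294900429 0.024566849711003647 z 0.029845114588643945
[0.41970045 0.101634   0.14218188] [-1.79975727e+02 -8.66657317e-03  6.00223918e+01]
195 [580.  39.   1.] [623.  20.  32.]
198 [579.  36.  -0.] [622.  18.  32.]
201 [578.  33.  -1.] [621.  15.  32.]
204 [576.  31.   1.] [620.  13.  32.]
207 [574.  29.   4.] [619.  10.  32.]
210 [571.  30.  12.] [619.   8.  32.]
213 [567.  30.  18.] [617.   5.  33.]
216 [565.  30.  23.] [618.   1.  31.]
219 [562.  30.  30.] [617.  -1.  31.]
222 [560.  29.  33.] [615.  -3.  32.]
```

View pics/w4.png

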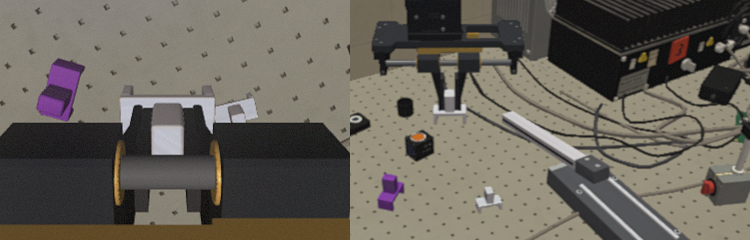

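The rider is held by its tab (grip width 14.1 mm), level. The boom stays tipped, its axis at yaw -3.0°, crossing the edge at about (0.591, 0.0285). I'm carrying the rider above that crossing.

```bash
python3 -m jog '[{"dp":[0.3,2,0],"twist":-3,"fingers":0.05},{"dp":[0.8,5,0],"twist":-8,"fingers":0.05},{"dp":[1.2,9,0],"twist":-14,"fingers":0.05},{"dp":[1.7,13,0],"twist":-20,"fingers":0.05},{"dp":[2.2,16.5,0],"twist":-25,"fingers":0.05},{"dp":[2.5,18.3,0],"twist":-27,"fingers":0.05},{"dp":[2.5,18.3,0],"twist":-27,"fingers":0.05},{"dp":[2.5,18.3,0],"twist":-27,"fingers":0.05}]'
python3 - <<'E'
from h import *
c=cam('wrist'); cv2.imwrite('pics/w5.png',c['pixels'][:400,120:520]); W=c['W']; np.save('pics/w5.npy',W)
o=env.get_obs(); print(o['tool_pos'],o['tool_rot'],o['grip_width'],o['grasp_force'])
for n in('wrist','side','top'):
  if n!='wrist': W=cam(n)['W']
  for a,b in((.137,.144),(.150,.170)):
    m=(W[...,2]>a)&(W[...,2]<b)&(np.hypot(W[...,0]-.591,W[...,1]-.0325)<.028)
    if m.sum()>10: print(n,a,m.sum(),[np.round(x,1) for x in cv2.minAreaRect((W[m][:,:2]*1000).astype(np.float32))],np.median(W[m][:,2]))
  q=W[(abs(W[...,0]-.595)<.04)&(W[...,1]>.035)&(W[...,1]<.2)]
  q=q[abs(q[:,2]-(.0478-.179*(q[:,1]-.04)))<.006]
  for a in (.05,.08,.12,.16):
    s=q[abs(q[:,1]-a)<.005]
    if len(s)>5: print('  boom',a,len(s),(np.percentile(s[:,0],2)+np.percentile(s[:,0],98))/2,np.ptp(s[:,0]),np.median(s[:,2]))
E
```

```text
time_s: 10.0
tool_pos: [0.5896, 0.032, 0.1411]
tool_rot: [-179.8, 0.0, 87.0]
force: [-1.2, 0.7, -0.6]
grip_width: 0.0138
grasp_force: 15.0
[0.58975113 0.03226951 0.14158599] [-1.79877223e+02 -2.07060169e-03  8.70147373e+01] 0.014001149032313302 15.000020046718419
wrist 0.137 553 [array([589.3,  36.4]), array([45.2, 18. ]), np.float64(0.0)] 0.13804559687792003
wrist 0.15 2402 [array([589.4,  36. ]), array([14.6, 34.7]), np.float64(86.6)] 0.1625448469172381
  boom 0.05 488 0.592845709663458 0.023846456286461204 0.0460444836207654
  boom 0.08 521 0.594768122474199 0.024233390074156702 0.04066317339407563
  boom 0.12 536 0.5967786738296027 0.023650652879877998 0.033561753534715424
  boom 0.16 555 0.5988429899101073 0.023372909029356848 0.026415493390708623
side 0.137 148 [array([587.9,  31.8]), array([23.9, 46.2]), np.float64(86.1)] 0.13802175115273438
side 0.15 358 [array([588.3,  31.3]), array([24.9, 35.4]), np.float64(88.0)] 0.1607775130806628
  boom 0.05 60 0.5918449049867403 0.02614661545321406 0.045980035093105075
  boom 0.08 50 0.5931020204158757 0.02630236064273972 0.04092873697279814
  boom 0.12 50 0.5956215545833905 0.024141960364774562 0.03366956514880688
  boom 0.16 43 0.597542691496932 0.02517858899937797 0.026475345631002456
  boom 0.05 25 0.5940473682184866 0.02293159008883683 0.048193236504424336
  boom 0.08 67 0.5952145968628008 0.023991274526075634 0.043134559475451306
  boom 0.12 73 0.5973467317303058 0.0239665712503343 0.03584516232902273
  boom 0.16 59 0.5997112956166353 0.023686653055068674 0.028728866449929336
```

View pics/w5.png

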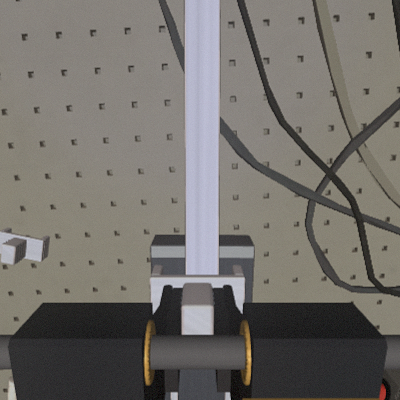

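The wrist view shows the held rider's roof at (197,280), straddling the bar with the edge strip at row 240. It is about 2.5 mm short in x. I'll correct that and lower it.

```bash
python3 -m jog '[{"dp":[0,0.25,2],"twist":0,"fingers":0.05},{"dp":[0,0.25,4],"twist":0,"fingers":0.05},{"dp":[0,0.25,6],"twist":0,"fingers":0.05},{"dp":[0,0.25,7],"twist":0,"fingers":0.05},{"dp":[0,0.25,7.5],"twist":0,"fingers":0.05},{"dp":[0,0.25,7.8],"twist":0,"fingers":0.05},{"dp":[0,0.25,7.8],"twist":0,"fingers":0.05}]'
python3 -m jog '[{"dp":[0,0,0],"twist":0,"fingers":0.05},{"dp":[0,0,0.1],"twist":0,"fingers":0.05},{"dp":[0,0,0.2],"twist":0,"fingers":0.05},{"dp":[0,0,0.3],"twist":0,"fingers":0.05},{"dp":[0,0,0.4],"twist":0,"fingers":0.05},{"dp":[0,0,0.4],"twist":0,"fingers":0.05}]' 4
python3 - <<'E'
from h import *
c=cam('wrist'); s=cam('side'); cv2.imwrite('pics/w6.png',np.hstack([c['pixels'][130:430,120:520],cv2.resize(s['pixels'][200:350,350:550],None,fx=2,fy=2)]))
W=s['W']
for a in (.08,.12,.16,.2):
    q=W[(abs(W[...,0]-.595)<.04)&(abs(W[...,1]-a)<.005)&(W[...,2]>.012)]; print(a,len(q),np.percentile(q[:,2],80))
E
```

```text
time_s: 11.02
tool_pos: [0.5939, 0.0317, 0.0649]
tool_rot: [180.0, -0.0, 87.0]
force: [-0.2, -0.5, -1.4]
grip_width: 0.0136
grasp_force: 15.0
time_s: 11.78
tool_pos: [0.5936, 0.0316, 0.0606]
tool_rot: [180.0, 0.0, 87.0]
force: [-0.4, -0.4, 0.4]
grip_width: 0.0138
grasp_force: 4.0
0.08 70 0.04164489011116185
0.12 50 0.03414460203146117
0.16 49 0.027976823003562808
0.2 43 0.02108746228873061
```

View pics/w6.png

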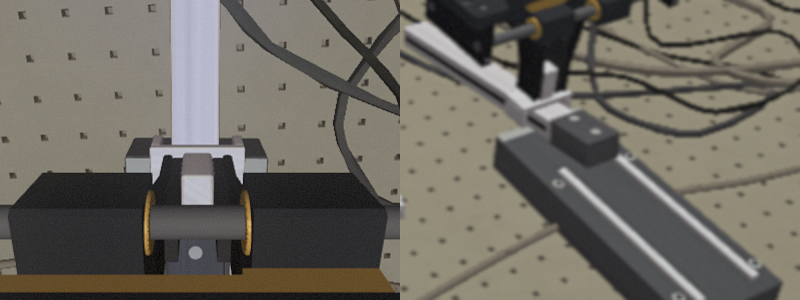

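Wrist and side views: the rider is astride the bar at the edge, at about first contact, and the boom is still tipped. I'll go a little lower at a light grip, open, and rise clear.

```bash
python3 -m jog '[{"dp":[0,0,0.05],"twist":0,"fingers":0.05},{"dp":[0,0,0.1],"twist":0,"fingers":0.05},{"dp":[0,0,0.15],"twist":0,"fingers":0.05},{"dp":[0,0,0.2],"twist":0,"fingers":0.05},{"dp":[0,0,0.2],"twist":0,"fingers":0.05},{"dp":[0,0,0.2],"twist":0,"fingers":0.05}]' 3
python3 - <<'E'
from h import *
W=cam('side')['W']
for a in (.08,.12,.16,.2):
    q=W[(abs(W[...,0]-.595)<.04)&(abs(W[...,1]-a)<.005)&(W[...,2]>.012)]; print(a,len(q),np.percentile(q[:,2],80))
E
```

```text
time_s: 12.62
tool_pos: [0.5936, 0.0318, 0.0586]
tool_rot: [180.0, -0.0, 87.0]
force: [-0.4, -0.2, 1.9]
grip_width: 0.0139
grasp_force: 3.0
0.08 87 0.045861640850927365
0.12 37 0.041373964216028784
0.16 37 0.03760868286380866
0.2 50 0.03506137769991229
```

The press lifted the long end slightly, so I'll back off and let the boom settle. I'll shift the rider 2 mm outward and release it at light contact.

```bash
python3 -m jog '[{"dp":[0,0,-0.08],"twist":0,"fingers":0.05},{"dp":[0,0,-0.16],"twist":0,"fingers":0.05},{"dp":[0,0,-0.24],"twist":0,"fingers":0.05},{"dp":[0,0,-0.3],"twist":0,"fingers":0.05},{"dp":[0.2,0,-0.3],"twist":0,"fingers":0.05},{"dp":[0.2,0,-0.26],"twist":0,"fingers":0.05},{"dp":[0.2,0,-0.22],"twist":0,"fingers":0.05},{"dp":[0.2,0,-0.22],"twist":0,"fingers":0.05}]' 3
python3 - <<'E'
from h import *
c=cam('side'); W=c['W']
for a in (.08,.12,.16,.2):
    q=W[(abs(W[...,0]-.595)<.04)&(abs(W[...,1]-a)<.005)&(W[...,2]>.012)]; print(a,len(q),np.percentile(q[:,2],80))
E
```

```text
time_s: 13.68
tool_pos: [0.5936, 0.0337, 0.0607]
tool_rot: [-180.0, -0.0, 87.0]
force: [0.4, -0.1, -0.8]
grip_width: 0.0142
grasp_force: 3.0
0.08 78 0.0423502876383324
0.12 49 0.033858396191830224
0.16 49 0.026851124704236427
0.2 45 0.02037445215549444
```

Boom is back down. Releasing.

```bash
python3 -m jog '[{"dp":[0,0,0],"twist":0,"fingers":0.18},{"dp":[0,0,0],"twist":0,"fingers":0.22},{"dp":[0,0,0],"twist":0,"fingers":0.3},{"dp":[0,0,0],"twist":0,"fingers":0.32},{"dp":[0,0,-1.5],"twist":0,"fingers":0.35},{"dp":[0,0,-5],"twist":0,"fingers":0.35},{"dp":[0,0,-10],"twist":0,"fingers":0.35},{"dp":[-3,0,-15],"twist":0,"fingers":0.35}]'
python3 - <<'E'
from h import *
c=cam('side'); s=cam('wrist'); W=c['W']
cv2.imwrite('pics/f7.png',np.hstack([s['pixels'][0:400,150:500],cv2.resize(c['pixels'][190:390,370:570],None,fx=2,fy=2)]))
for a in (.08,.12,.16,.2):
    q=W[(abs(W[...,0]-.595)<.04)&(abs(W[...,1]-a)<.005)&(W[...,2]>.012)]; print(a,len(q),np.percentile(q[:,2],80))
for n,V in(('side',W),('wrist',s['W'])):
    m=(V[...,2]>.064)&(V[...,2]<.09)&(np.hypot(V[...,0]-.591,V[...,1]-.033)<.03)
    print(n,'tab',m.sum(),cv2.minAreaRect((V[m][:,:2]*1000).astype(np.float32)),V[m][:,2].max())
    m=(V[...,2]>.050)&(V[...,2]<.06)&(np.hypot(V[...,0]-.591,V[...,1]-.033)<.03)&(V[...,1]>.015)
    print(n,'roof',m.sum(),cv2.minAreaRect((V[m][:,:2]*1000).astype(np.float32)))
E
```

```text
time_s: 14.72
tool_pos: [0.5923, 0.0065, 0.2131]
tool_rot: [180.0, -0.1, 87.3]
force: [-0.5, -0.1, 0.6]
grip_width: 0.0304
grasp_force: 0.0
0.08 73 0.041448277759486535
0.12 68 0.034036205721872895
0.16 59 0.02710981665809158
0.2 45 0.0200967160428587
side tab 198 ((591.8668212890625, 35.255340576171875), (24.1575984954834, 14.758318901062012), 89.41520690917969) 0.08420746910384151
side roof 299 ((591.5817260742188, 29.77850341796875), (30.355615615844727, 47.965370178222656), 87.40814971923828)
wrist tab 434 ((593.3941040039062, 36.4911994934082), (20.520662307739258, 14.028931617736816), 87.1492919921875) 0.08385082152342499
wrist roof 1175 ((593.2777099609375, 29.66232681274414), (29.650224685668945, 46.12318420410156), 87.96270751953125)
```

View pics/f7.png

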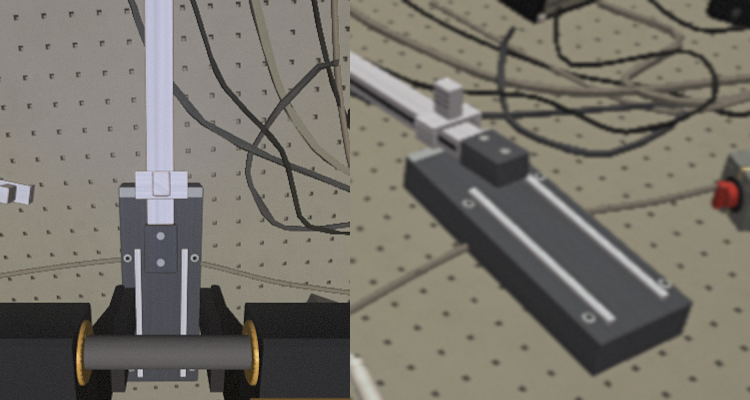

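The rider sits flush astride the tipped boom at (161,185), right over the edge strip, and the gripper is clear. Its roof centre is within about 1–2 mm of the crossing, and the boom is still at 10°.

```bash
python3 -c "
from cell import env
print(env.sign_off())"
```

```text
the job is handed in; nothing more can be done
None
```

Job handed in at about 15 s: the boom is tipped over the jig's edge at about 10°, and the larger aluminium rider sits astride it within about 2 mm of where it crosses; pressing the rider down briefly lifted the boom's long end, and it settled back before release.

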